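Twist the crucible home in the tinning pot

TASK

Get the cold tinning pot ready: first lift the black dust cap off the heater collar and lay it in the open tin, right side up with its knob on top. Then take the crucible with the two side pins out of its sloping cradle, lower it upright into the collar with its pins in the two slots, and twist it clockwise (seen from above) while pressing down, until it is fully home on the collar's floor; let go of it. Leave the pinless spare crucible and the other things on the bench as they are.

Things in the scene. Friction and masses are not known exactly. Their poses are not given: they have to be found in the camera images.
- crucible: Crucible to seat: plain steel cup, 44 mm outer diameter, 75 mm tall, 0.15 to 0.3 kg, lower edge bevelled 3 mm. Origin: centre of underside; z: its axis, to the open mouth. Two round pins, 8 mm diameter, stick out along +y and -y to 33 mm from the axis, centred 17.5 mm above the underside. At the start it leans 30 deg from vertical in its cradle, mouth towards the cradle's -x, pins left and right.
- cradle: Crucible's fixed grey cradle, base 90 x 80 mm, origin centre of underside. The crucible's underside centre is 34 mm above it. A shallow well holds its lowest 11 mm; a 24 mm wide rest bears its leaning (-x) side up to 40 mm along its axis. Its left and right sides above the pins are free: grasp there along its y, tool along its axis, and draw it out along its axis.
- holder: Heater collar, fixed, origin centre of underside, z up: grey base 100 x 100 x 18 mm, upright aluminium collar of outer radius 32 mm, bore radius 23.5 mm, rim 62 mm above the bench. Two slots 30 deg (14 mm) wide open upward in the rim, centred on the holder's +y and -y, for the crucible's pins; from each a covered slot slopes down clockwise seen from above.
- seat (a point): Centre of the collar's inner floor, 20 mm above the holder's origin, same axes; the seated crucible's underside lies here, its mouth 33 mm above the rim. Pins lowered straight into the slots stop about 13 mm above seated; turning clockwise lets the crucible down evenly over 50 deg; it is seated from about 52 deg on, slot ends at about 60 deg.
- grip_ring (a point): Point on the collar's axis 37 mm above the holder's origin, same axes, where four sprung steel plungers (about 5 N each) grip the crucible's wall: it does not sink by its own weight and must be pressed down with about 5 to 15 N while it is turned.
- cap: Black plastic dust cap, 60 g, on the collar's rim at the start: disc 66 mm diameter, 5 mm thick, with a knob on top 20 mm diameter and 28 mm tall (from 5 to 33 mm above the origin) and a plug 41 mm diameter, 6 mm deep under the disc. Origin: centre of the disc's underside, z up.
- tin: Fixed shallow open aluminium tin, 120 x 100 x 30 mm outside, 3 mm walls and floor. Origin: centre of its underside. The cap in it lies with its origin about 9 mm above the tin's origin.
- spare: Bystander: the spare crucible, of the same size and steel but without pins, leaning in a second, equal cradle. It does not fit the job; leave it.
- stand: Obstacle, fixed: soldering iron stand, foot 70 x 50 mm, upright spiral holder 40 mm diameter from 50 to 124 mm, handle end up to 150 mm above the bench. Origin: centre of the underside.
- beaker: Bystander: loose white plastic cup, 80 mm diameter, 100 mm tall, origin centre of underside.
- breadboard: Bystander: loose white breadboard 55 x 165 x 9 mm (long along its y) with two small green boards, to 17 mm high, origin centre of underside.
- driver: Bystander: loose screwdriver, 150 mm long, lying along its x.
Things that resemble listed ones, but are neither listed nor needed, are in the scene too. Leave any blue or red look-alike of the crucible alone.

How it is judged (in metres and radians):
On the way, in this order (a step that is already met when the one before it is completed fails the run):
1. the cap lies in the tin (z of cap in the frame of tin below 0.016 m and horizontal distance between cap and tin below 0.045 m and angle between cap's own z axis and vertical below 0.15 rad and contact force between the fingers and cap below 0.1 N), for 0.2 s.
2. the crucible stands upright in the collar, its pins in the slots (z of crucible in the frame of seat below 0.026 m and horizontal distance between crucible and seat below 0.005 m and angle between crucible's own z axis and vertical below 0.12 rad), for 0.1 s.
At the end, for the whole second after the job is handed in: Pinned crucible in the collar at rest, underside within 2 mm of the floor, centred within 3 mm, upright within 0.06 rad; cap at rest in the tin, knob up, flat within 0.15 rad; spare crucible moved under 15 mm, beaker and breadboard under 20 mm, screwdriver under 30 mm (z of crucible in the frame of seat below 0.002 m and horizontal distance between crucible and seat below 0.003 m and angle between crucible's own z axis and vertical below 0.06 rad and linear speed of each of crucible, cap below 0.01 m/s and z of cap in the frame of tin below 0.016 m and horizontal distance between cap and tin below 0.045 m and angle between cap's own z axis and vertical below 0.15 rad and distance of spare from where it was at the start of the episode below 0.015 m and distance of each of beaker, breadboard from where it was at the start of the episode below 0.02 m and distance of driver from where it was at the start of the episode below 0.03 m); the robot touches nothing.
It fails at once if the spare crucible is disturbed (distance of spare from where it was at the start of the episode above 0.015 m).
It fails at once if the beaker is knocked (distance of beaker from where it was at the start of the episode above 0.02 m).
It fails at once if the breadboard is pushed (distance of breadboard from where it was at the start of the episode above 0.02 m).
It fails at once if the screwdriver is pushed (distance of driver from where it was at the start of the episode above 0.03 m).
It also fails if it takes over 56 s, if anything falls off the work surface, if the arm or the gripper's body presses on something with over 40 N, if the wrist force passes 120 N, or if a joint passes its speed limit or range.

ROBOT

A 6-joint arm with a two-finger parallel gripper is mounted at the origin on the work surface. World frame = base frame: x ahead of the robot, y to its left, z up, the work surface at z = 0. Lengths are in m, angles in degrees, forces in N, time in s.
With the tool pointing down it reaches from about 0.325 to 0.85 m from the base axis. Payload 15.5 kg.
Tool frame: the origin (TCP) lies at the very end of the fingers, on their centre line; the grasp point (between the pads) lies arm.grip_depth behind it (arm.grip_depth is the distance from the TCP to the grasp point, in m); z points along the fingers, y is the line along which they close (so a half turn about z gives the same grasp; the last joint's range is limited). The gripper opens to 91 mm and grips with 3 to 60 N. Pads are 32 mm wide; open, the fingers measure 118 mm over their backs; the gripper's body (76 mm by 178 mm) begins 60 mm behind the grasp point.
Start: joints at [-82.076, 28.281, 77.091, -0, 74.628, -5.472], TCP at [0.145, -0.608, 0.214] pointing down, gripper open.
Joint ranges: [-166.48, 166.48], [-47.26, 123.95], [12.59, 153.08], [-70.14, 250.14], [6.76, 159.57], [-176.63, 176.63]. Speed limits (degrees/s): [108.29, 108.29, 147.25, 172.46, 172.46, 172.46].

INTERFACE

Orientations are given as a 3x3 rotation matrix whose columns are the frame's x, y, z axes.
In Python, from rig import arm gives the robot as it stands. Calls block until the motion is done:
- arm.move_to(position, orientation): joint-space move of the TCP to a pose.
- arm.move_l(position, orientation=None, feed=0.15): straight line of the TCP; orientation=None keeps the orientation; feed is the mean speed in m/s.
- arm.move_joints(angles): joint-space move.
- arm.grip(opening): finger opening in m; the grip force is fixed at half the most; returns when the fingers have stopped.
- arm.sleep(seconds).
- arm.solve_ik(position, orientation): joint angles nearest the present ones, or None.
- arm.snapshot(name): name is "side" or "top" or "wrist"; returns the picture (420x560x3 uint8, red, green, blue); there is no depth.
- arm.get_calibration(name): a dict with "intrinsics" (3x3 intrinsics, pixels), "cam_to_world" (4x4, takes a point from camera to world coordinates). Camera axes: x right, y down, z forward; pixel columns grow to the right and rows downward; lengths in m; the calibration is good to about 2 mm. A picture is of the moment at which its call begins: read the wrist's pose just before it. get_calibration takes no time and is no camera call; for the wrist camera it gives the pose at the moment of the call.
A pose or a line that the arm cannot do raises arm.Unreachable and nothing moves.
- arm.sign_off(): hands the job in; it is judged then, once.
Readings, each from a call of its own:
- arm.current_t(): time.
- arm.current_joint_positions(): joint angles.
- arm.current_dq(): joint speeds.
- arm.current_tau(): joint torques, N m.
- arm.current_ee_pos(): TCP position.
- arm.current_tool_rot(): TCP orientation.
- arm.current_force(): force on the tool from outside, world axes, zero at the start.
- arm.current_torque(): the same for the moment, N m.
- arm.current_width(): finger opening in m.
- arm.current_grasp_force(): force on a finger pad.
Only numpy, scipy, OpenCV 4.12 (cv2) and the standard library are available. Lean on these libraries where they do the work, as an engineer would, in place of code of your own. Each camera call takes 0.05 s, during which the arm holds its last target. There are 200 camera calls.

## Working session

There is one attempt and no reset: what is moved stays moved. The work goes in short steps, each a Python script; the robot and the scene stay as the last script left them, time stands still between calls to the robot, and variables do not carry over. Pictures are saved under pics/ and viewed, at most 10 in all, crops included, and the job is handed in when it is done.

```bash
mkdir -p pics; ls; python3 - <<'E'
from rig import arm
import cv2,numpy as np
print(arm.current_t(),arm.grip_depth)
ims={n:arm.snapshot(n) for n in("side","top","wrist")}
for n,i in ims.items():
    cv2.imwrite(f"pics/{n}0.png",i[:,:,::-1])
    c=arm.get_calibration(n);print(n,c["intrinsics"].round(1).tolist(),c["cam_to_world"].round(4).tolist())
print(arm.current_tool_rot().round(3).tolist() if hasattr(arm.current_tool_rot(),'round') else arm.current_tool_rot())
a=cv2.resize(ims["top"][:,:,::-1],(800,600),interpolation=cv2.INTER_CUBIC);cv2.imwrite("pics/top_b.png",a)
a=cv2.resize(ims["side"][:,:,::-1],(800,600),interpolation=cv2.INTER_CUBIC);cv2.imwrite("pics/side_b.png",a)
E
```

```text
pics
0.0 0.0188
side [[487.9, 0.0, 282.6], [0.0, 487.9, 206.9], [0.0, 0.0, 1.0]] [[0.9679, -0.129, 0.2156, 0.3748], [-0.2504, -0.5656, 0.7858, -0.6843], [0.0206, -0.8146, -0.5797, 0.6612], [0.0, 0.0, 0.0, 1.0]]
top [[444.1, 0.0, 282.1], [0.0, 444.1, 208.1], [0.0, 0.0, 1.0]] [[-0.0212, -0.9844, 0.1746, 0.4151], [-0.9996, 0.0179, -0.0206, 0.1206], [0.0171, -0.175, -0.9844, 0.9619], [0.0, 0.0, 0.0, 1.0]]
wrist [[355.6, 0.0, 274.1], [0.0, 355.6, 210.4], [0.0, 0.0, 1.0]] [[0.2323, -0.9352, -0.2674, 0.2203], [-0.9727, -0.2235, -0.0631, -0.5905], [-0.0008, 0.2748, -0.9615, 0.3855], [0.0, 0.0, 0.0, 1.0]]
[[0.973, 0.232, -0.0], [0.232, -0.973, 0.001], [0.0, -0.001, -1.0]]
```

View pics/top_b.png

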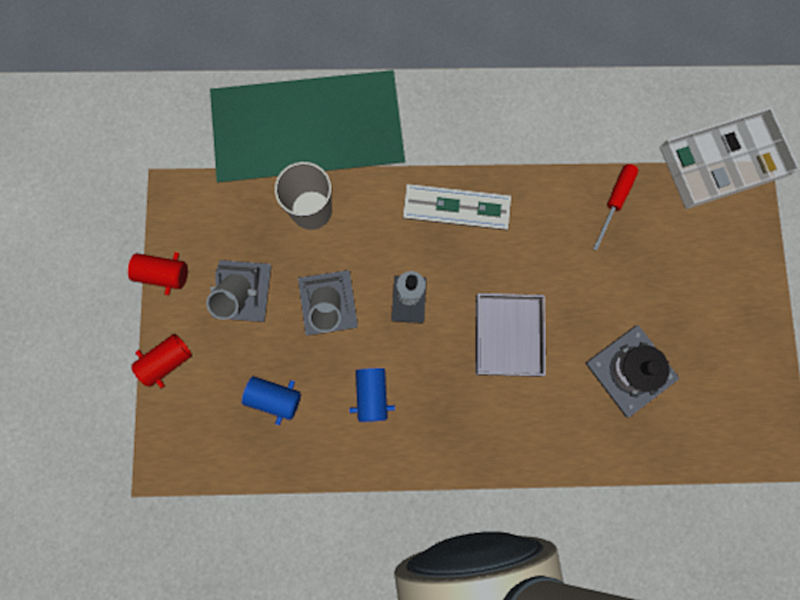

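View pics/side_b.png

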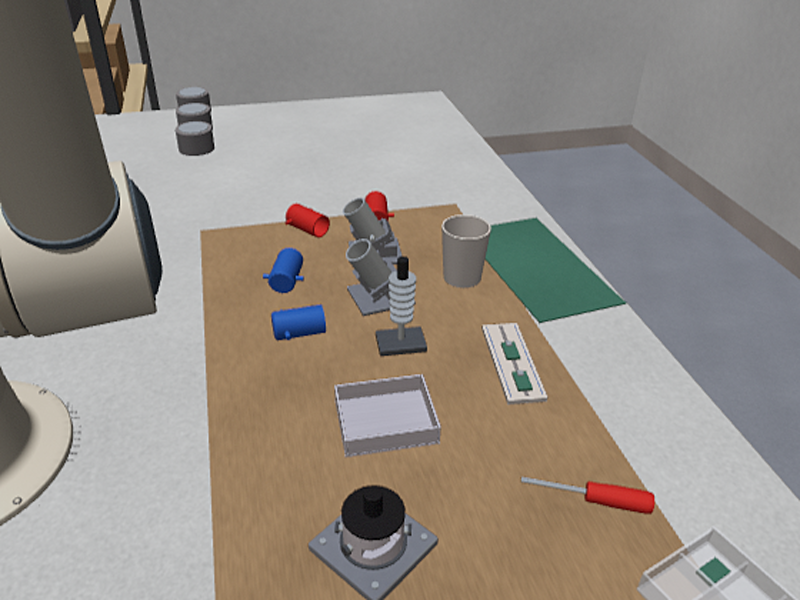

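The top view (800x600) shows the cap on the holder at (645,368), the tin at (511,335), and cradles at (240,290) and (326,302). The left cradle seems to hold the pinned crucible. I'll enlarge crops to confirm.

```bash
python3 - <<'E'
import cv2,numpy as np
t=cv2.imread("pics/top0.png");s=cv2.imread("pics/side0.png")
# (img,x0,y0,w,h) ; panels 400x300
P=[(t,135,170,120,90),(t,400,215,100,75),(s,210,120,120,90),(s,205,320,120,90)]
o=[cv2.resize(i[y:y+h,x:x+w],(400,300),interpolation=cv2.INTER_CUBIC) for i,x,y,w,h in P]
cv2.imwrite("pics/c1.png",np.vstack([np.hstack(o[:2]),np.hstack(o[2:])]))
E
cat > h.py <<'E'
import numpy as np
from rig import arm
def ray(cal,u,v):
    K=np.array(cal["intrinsics"]);T=np.array(cal["cam_to_world"])
    d=T[:3,:3]@np.linalg.solve(K,[u,v,1.]);return T[:3,3],d/np.linalg.norm(d)
def tri(rays):
    A=sum(np.eye(3)-np.outer(d,d) for _,d in rays);b=sum((np.eye(3)-np.outer(d,d))@o for o,d in rays)
    p=np.linalg.solve(A,b);return p,[round(1e3*np.linalg.norm(np.cross(p-o,d)),1) for o,d in rays]
def onz(cal,u,v,z):
    o,d=ray(cal,u,v);return o+d*(z-o[2])/d[2]
def proj(cal,p):
    K=np.array(cal["intrinsics"]);T=np.array(cal["cam_to_world"])
    q=K@(T[:3,:3].T@(np.array(p)-T[:3,3]));return q[:2]/q[2]
def down(yaw):  # tool y axis (closing line) at yaw deg in the world, z down
    a=np.radians(yaw);y=np.array([np.cos(a),np.sin(a),0]);z=np.array([0,0,-1.]);return np.column_stack([np.cross(y,z),y,z])
E
```

```text
(no output)
```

View pics/c1.png

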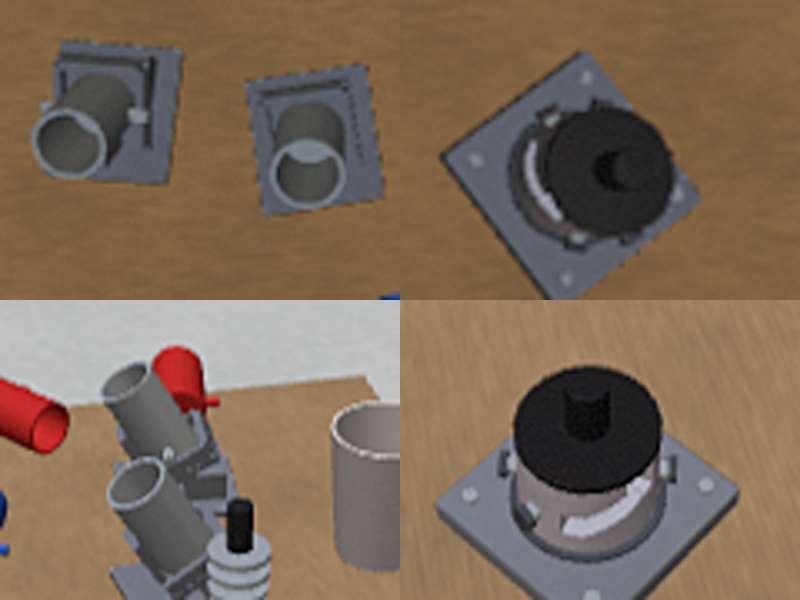

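Panel 1 shows the pins on the left cradle's crucible at about (138,115) and (45,105), and the right one is pinless, so the left one is the job. The cap's disc centre is at about top px (452.5,258) and side px (261,358.4).

```bash
python3 - <<'E'
from h import *
t=arm.get_calibration("top");s=arm.get_calibration("side")
print("cap disc top",tri([ray(t,452.5,258),ray(s,261.1,358.4)]))
for n,c in (("base corners z.018",[(446.2,228),(410.75,254.2),(475,265)]),):
    print(n,[onz(t,u,v,.018).round(4).tolist() for u,v in c])
f=.7
print("tin rim",[onz(t,u*f,v*f,.03).round(4).tolist() for u,v in [(477,294),(545,294),(546,375),(479,375)]])
tt=[(477,294),(545,294),(546,375),(479,375)];ss=[(346,452),(335,386),(423,376),(439,443)]
print("tin tri corners",[tri([ray(t,477*f,294*f),ray(s,439*f,430*f)])])
# crucible: mouth centre
m=[135+70*.3,170+142*.3];print("mouth",tri([ray(t,*m),ray(s,210+127*.3,120+(382-300)*.3)]))
print("pin",tri([ray(t,176.4,204.5),ray(s,210+168*.3,120+(455-300)*.3)]))
C=[(60,42),(182,50),(167,184)]
print("cradle base corners z~.01",[onz(t,135+u*.3,170+v*.3,.01).round(4).tolist() for u,v in C])
R=np.array(arm.current_tool_rot());p=np.array(arm.current_ee_pos());w=np.array(arm.get_calibration("wrist")["cam_to_world"])
print("cam in tool",(R.T@(w[:3,3]-p)).round(4),(R.T@w[:3,:3]).round(3).tolist())
E
```

```text
cap disc top (array([ 0.46747726, -0.24080587,  0.0660343 ]), [np.float64(2.2), np.float64(2.2)])
base corners z.018 [[0.5326, -0.2519, 0.018], [0.4779, -0.1711, 0.018], [0.4522, -0.3067, 0.018]]
tin rim [[0.5834, -0.0097, 0.03], [0.5816, -0.1119, 0.03], [0.4609, -0.106, 0.03], [0.4629, -0.0076, 0.03]]
tin tri corners [(array([ 0.60720047, -0.02462782, -0.07013822]), [np.float64(5.7), np.float64(5.7)])]
mouth (array([0.56608174, 0.35032592, 0.09720494]), [np.float64(2.0), np.float64(2.0)])
pin (array([0.59025347, 0.32124492, 0.04953508]), [np.float64(1.7), np.float64(1.7)])
cradle base corners z~.01 [[0.6458, 0.3821, 0.01], [0.639, 0.3022, 0.01], [0.5504, 0.3105, 0.01]]
cam in tool [ 0.0775  0.0005 -0.172 ] [[0.001, -0.961, -0.275], [1.0, 0.001, 0.0], [-0.0, -0.275, 0.961]]
```

Heights agree with the text: disc top 66 mm against 67, mouth 97 against 99, pin 49.5 against 49. Next I'll hover over the cap and look with the wrist camera.

```bash
python3 - <<'E'
from h import *
import cv2
arm.move_to([.465,-.241,.20],down(0))
i1=arm.snapshot("wrist");c1=arm.get_calibration("wrist")
arm.move_l([.515,-.19,.20],feed=.3)
i2=arm.snapshot("wrist");c2=arm.get_calibration("wrist")
np.save("w1.npy",[dict(c1),dict(c2)],allow_pickle=True)
cv2.imwrite("pics/w1.png",i1[:,:,::-1]);cv2.imwrite("pics/w2.png",i2[:,:,::-1])
a=np.vstack([cv2.resize(i[:,:,::-1],(400,300)) for i in(i1,i2)])
cv2.imwrite("pics/w12.png",np.hstack([cv2.resize(i[:,:,::-1],(400,300),interpolation=cv2.INTER_AREA) for i in(i1,i2)]))
print(arm.current_t(),np.round(arm.current_joint_positions(),1))
t=arm.get_calibration("top");print("stand",onz(t,287,217,0.01))
E
```

```text
2.4167 [-26.5  23.   89.   -0.   68.  -26.5]
stand [0.56417599 0.09050426 0.01      ]
```

View pics/w12.png

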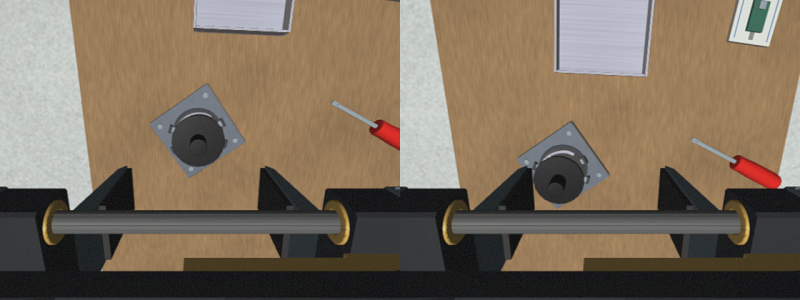

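The wrist pair shows the cap disc at (198,140) and (159,180), and the near tin corners at (194,28)/(291,32) and (155,71)/(247,75), all in half-panel pixels. I'll triangulate these and pick the cap.

```bash
python3 - <<'E'
from h import *
import cv2
c=np.load("w1.npy",allow_pickle=True);k=1.4
T=lambda a,b:tri([ray(c[0],a[0]*k,a[1]*k),ray(c[1],b[0]*k,b[1]*k)])
print("disc",T((198,140),(159,180)));print("tinL",T((194,28),(155,71)));print("tinR",T((291,32),(247,75)))
# precise: dark blob of the cap
for n,cc in (("w1",c[0]),("w2",c[1])):
    im=cv2.imread(f"pics/{n}.png");m=(im.max(2)<60).astype(np.uint8)
    _,l,s,ce=cv2.connectedComponentsWithStats(m)
    for j in range(1,len(s)):
        if 1500<s[j][4]<9000:print(n,s[j],ce[j].round(1),onz(cc,*ce[j],.068).round(4))
E
```

```text
disc (array([ 0.46773726, -0.23781123,  0.07222671]), [np.float64(0.4), np.float64(0.4)])
tinL (array([ 0.46234574, -0.10533886,  0.02816274]), [np.float64(0.5), np.float64(0.5)])
tinR (array([ 0.58075438, -0.11056453,  0.033348  ]), [np.float64(0.9), np.float64(0.9)])
w1 [ 243  161   75   72 2576] [284.6 203.5] [ 0.4741 -0.2454  0.068 ]
w2 [ 188  218   70   67 3183] [223.5 254.1] [ 0.4681 -0.242   0.068 ]
```

Everything agrees: cap at about (0.468,-0.240), tin rim near 0.03, tin centre near (0.522,-0.059). I'll pick and place the cap now.

```bash
python3 - <<'E'
from h import *
import cv2
x,y=.468,-.240
arm.grip(.055)
arm.move_to([x,y,.115],down(0)); arm.move_l([x,y,.0715],feed=.12)
print("F",np.round(arm.current_force(),1),arm.current_ee_pos())
arm.grip(0.0);print("w",arm.current_width(),arm.current_grasp_force())
arm.move_l([x,y,.125],feed=.15)
print("w",arm.current_width(),np.round(arm.current_force(),1))
arm.move_l([.522,-.059,.10],feed=.25)
arm.move_l([.522,-.059,.0205],feed=.12)
print("F",np.round(arm.current_force(),1))
arm.grip(.05)
arm.move_l([.522,-.059,.12],feed=.25)
s=arm.snapshot("side");cv2.imwrite("pics/s2.png",s[:,:,::-1])
arm.move_to([x,y,.20],down(0))
i=arm.snapshot("wrist");np.save("w3.npy",[dict(arm.get_calibration("wrist"))],allow_pickle=True)
cv2.imwrite("pics/w3.png",i[:,:,::-1])
print(arm.current_t())
a=cv2.resize(s[200:420,180:380,::-1],(400,440),interpolation=cv2.INTER_CUBIC);b=cv2.resize(i[100:265,180:330,::-1],(400,440),interpolation=cv2.INTER_CUBIC)
cv2.imwrite("pics/c2.png",np.hstack([a,b]))
E
```

```text
F [-0.1  0.3  0.5] [ 0.46874026 -0.23993622  0.07224822]
w 0.018990387466326267 30.00082790851593
w 0.01912625084599073 [ 0.4  0.1 -0.7]
F [-0.2 -0.3 -0.4]
9.15
```

View pics/c2.png

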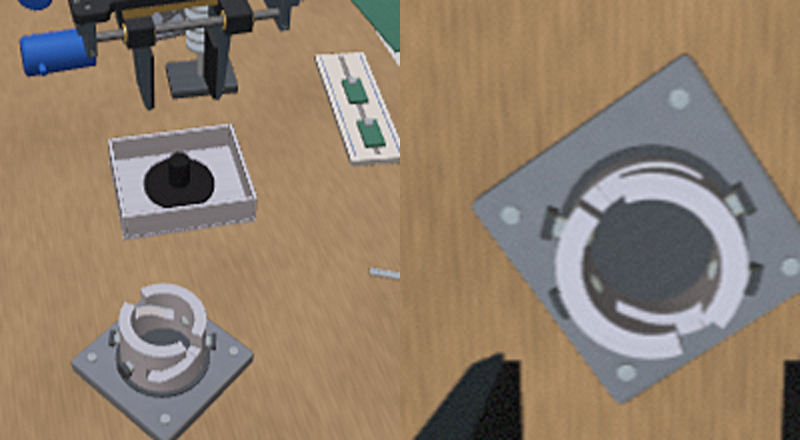

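The cap lies upright in the tin. The collar rim is visible, with slots at the upper left and lower right. I'll measure the rim centre, using the bright rim and the base corners, and the slot yaw.

```bash
python3 - <<'E'
from h import *
import cv2
c=np.load("w3.npy",allow_pickle=True)[0]
P=[onz(c,180+u/2.667,100+v/2.667,.018) for u,v in [(288,55),(75,205),(222,403)]]
print(np.round(P,4)); f=lambda d:np.degrees(np.arctan2(d[1],d[0]))
print(np.linalg.norm(P[0]-P[1]),f(P[1]-P[0]),np.linalg.norm(P[1]-P[2]),f(P[1]-P[2]),"base centre",((P[0]+P[2])/2).round(4))
# rectified view of rim plane: 0.2mm/px
ctr=np.array([.468,-.241]);s=.00015
src=[];dst=[]
for dx,dy in((-.05,-.05),(.05,-.05),(.05,.05),(-.05,.05)):
    src.append(proj(c,[ctr[0]+dx,ctr[1]+dy,.062]));dst.append([(dx+.05)/s*.9,(.05-dy)/s*.9])
im=cv2.imread("pics/w3.png")
r=cv2.warpPerspective(im,cv2.getPerspectiveTransform(np.float32(src),np.float32(dst)),(600,600),flags=cv2.INTER_CUBIC)
# scale 6 px/mm ; grid
for k in range(0,601,60):
    cv2.line(r,(k,0),(k,600),(0,255,255) if k==300 else (0,120,0),1);cv2.line(r,(0,k),(600,k),(0,255,255) if k==300 else (0,120,0),1)
cv2.circle(r,(300,300),192,(0,0,255),1);cv2.circle(r,(300,300),141,(0,0,255),1)
cv2.imwrite("pics/rect.png",r)
E
```

```text
[[ 0.4809 -0.1722  0.018 ]
 [ 0.4013 -0.2271  0.018 ]
 [ 0.4562 -0.3073  0.018 ]]
0.09676227183096703 -145.38180283122077 0.09711457084554545 124.39956435858431 base centre [ 0.4686 -0.2397  0.018 ]
```

View pics/rect.png

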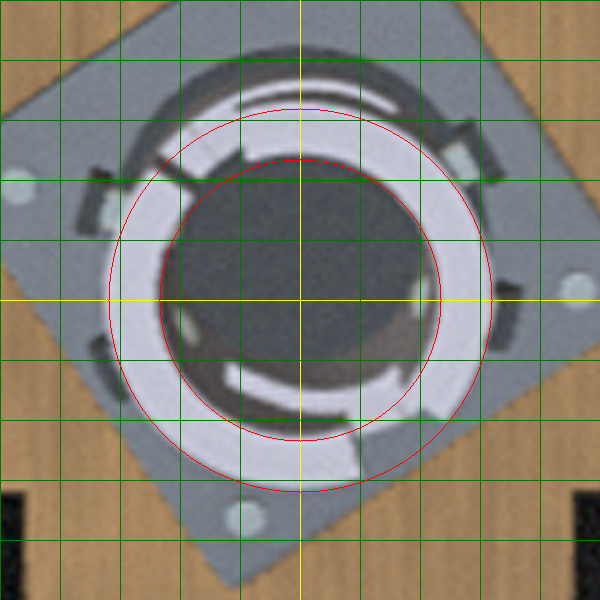

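The rim fits (0.468,-0.241) within about 0.5 mm. The slot edges at -70.5° and -39.4° put the slot axis at -55°/125°. Now the pre-grasp view of the crucible, from the tilted tool.

```bash
cat >> h.py <<'E'
def cradle(yaw):
    a=np.radians(yaw);x=np.array([np.cos(a),np.sin(a),0]);y=np.array([-x[1],x[0],0]);ax=-.5*x+np.array([0,0,np.sqrt(.75)])
    R=np.column_stack([np.cross(-y,-ax),-y,-ax]);return x,y,ax,R
E
python3 - <<'E'
from h import *
import cv2
x,y,ax,R=cradle(-5.3);b=np.array([.598,.3463,.034])
print(arm.solve_ik(b+.046*ax,R),arm.solve_ik(b+.2*ax,R))
arm.grip(.085)
arm.move_to([.42,.07,.26],down(-95))
arm.move_to(b+.165*ax,R)
i=arm.snapshot("wrist");c=arm.get_calibration("wrist");np.save("w4.npy",[dict(c)],allow_pickle=True)
cv2.imwrite("pics/w4.png",i[:,:,::-1]);print(arm.current_t(),np.round(arm.current_joint_positions(),1))
im=cv2.resize(i[:,:,::-1],None,fx=4,fy=4,interpolation=cv2.INTER_CUBIC)
def circ(h,r):
    return np.int32([(proj(c,b+h*ax+r*(R[:,0]*np.cos(t)+R[:,1]*np.sin(t)))+.5)*4 for t in np.linspace(0,6.28,90)])
cv2.polylines(im,[circ(.075,.022)],1,(0,0,255),1)
for s in(1,-1):
    u=np.int32((proj(c,b+.0175*ax+s*.033*y)+.5)*4);cv2.circle(im,tuple(int(q) for q in u),4,(0,255,0),1)
u,v=(proj(c,b+.06*ax)*4).astype(int);print(u/4,v/4)
x0,y0=max(u-400,0),max(v-300,0);cv2.imwrite("pics/w4c.png",im[y0:y0+600,x0:x0+800]);print(x0,y0)
E
```

```text
[ 36.06669219  36.39570212  99.39167132 -44.61248678  28.06692686
 168.37045841] [ 42.08095993  21.61086386  99.34416446 -32.90954143  42.62574797
 158.72686232]
13.1167 [ 40.5  24.8  99.9 -34.9  38.8 160.3]
271.75 210.25
687 541
```

View pics/w4c.png

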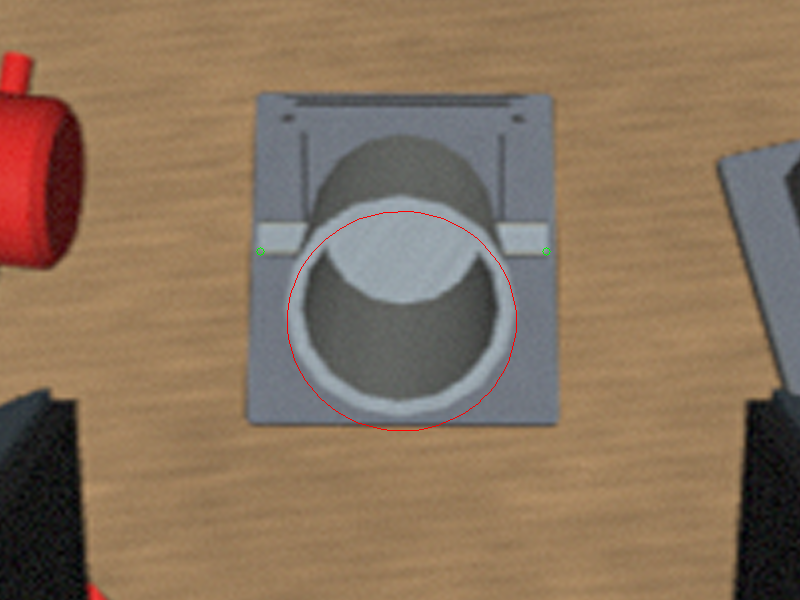

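The predicted mouth ring sits 15 px (enlarged) below the real one at centre (402,306), so the crucible is about 3.2 mm further along the cradle's +x. Its yaw and lateral position match, and the pins are level at (257,238) and (549,238). I'll correct and grasp.

```bash
python3 - <<'E'
from h import *
import cv2
x,y,ax,R=cradle(-5.3);b=np.array([.598,.3463,.034])+.0032*x
arm.move_l(b+.12*ax,R,feed=.15)
arm.move_l(b+.0465*ax,R,feed=.1)
print("F",np.round(arm.current_force(),1))
arm.grip(.0);print("w",arm.current_width(),arm.current_grasp_force(),np.round(arm.current_force(),1),np.round(arm.current_ee_pos()-b-.0465*ax,4))
arm.move_l(b+.14*ax,R,feed=.12)
print("w",arm.current_width(),np.round(arm.current_force(),1))
arm.move_to([.40,.15,.27],down(-80))
arm.move_to([.468,-.241,.16],down(-55))
print(arm.current_t(),np.round(arm.current_joint_positions(),1),np.round(arm.current_force(),1),arm.current_width())
i=arm.snapshot("wrist");c=arm.get_calibration("wrist");np.save("w5.npy",[dict(c)],allow_pickle=True)
s=arm.snapshot("side");t=arm.snapshot("top")
for n,q in(("w5",i),("s5",s),("t5",t)):cv2.imwrite(f"pics/{n}.png",q[:,:,::-1])
p=np.array(arm.current_ee_pos());Rt=np.array(arm.current_tool_rot());print(p,Rt.round(3).tolist())
def over(im,cc,k,x0,y0):
    ch=lambda h,r:[p+(0.0465-h)*Rt[:,2]+r*(Rt[:,0]*np.cos(q)+Rt[:,1]*np.sin(q)) for q in np.linspace(0,6.28,90)]
    rim=[np.array([.468+r*np.cos(q),-.241+r*np.sin(q),.062]) for r in(.0235,) for q in np.linspace(0,6.28,90)]
    for P,col in((ch(.075,.022),(0,0,255)),(ch(0,.019),(0,255,255)),(rim,(0,255,0))):
        cv2.polylines(im,[np.int32([(proj(cc,a)+.5-[x0,y0])*k for a in P])],1,col,1)
I=cv2.resize(i[150:310,200:350,::-1],(400,427),interpolation=cv2.INTER_CUBIC);over(I,c,400/150,200,150)
S=cv2.resize(s[260:420,180:330,::-1],(400,427),interpolation=cv2.INTER_CUBIC);over(S,arm.get_calibration("side"),400/150,180,260)
cv2.imwrite("pics/c5.png",np.hstack([I,S]))
E
```

```text
F [-0.3 -0.3  0.8]
w 0.043422910487698044 29.982019364833832 [-0.4 -0.3  1.5] [0.0001 0.0001 0.0001]
w 0.04343025350040293 [ 0.7  0.7 -1.9]
18.7667 [-33.7  24.   94.8   0.   61.1  21.3] [ 0.2  0.2 -1.7] 0.04362698261864468
[ 0.46836998 -0.24018692  0.16025676] [[0.819, 0.574, 0.0], [0.574, -0.819, -0.0], [0.0, 0.0, -1.0]]
```

View pics/c5.png

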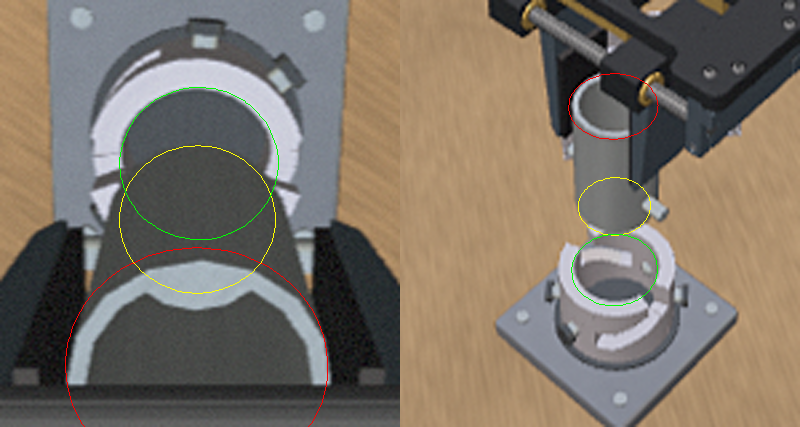

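The crucible is held upright over the collar. In the wrist view, the mouth's far edge is at panel y≈260, against a predicted 247, so it is about 2 mm off along tool x or in height. A centre-column profile should show which.

```bash
python3 - <<'E'
from h import *
import cv2
c=np.load("w5.npy",allow_pickle=True)[0];im=cv2.imread("pics/w5.png").mean(2)
p=np.array([.46837,-.24019,.16026]);R=down(-55)
print(im[165:295,268:281].mean(1).round(0).astype(int).tolist())
for n,q in (("bottom edge r19",p+.0465*R[:,2]+.019*R[:,0]),("bevel top r22",p+.0435*R[:,2]+.022*R[:,0]),("mouth outer",p-.0285*R[:,2]+.022*R[:,0]),
 ("mouth outer, lower 2mm",p-.0265*R[:,2]+.022*R[:,0]),("mouth -x 2mm",p-.0285*R[:,2]+.020*R[:,0]),
 ("rim inner far",np.array([.468,-.241,.062])+.0235*R[:,0]),("rim outer far",np.array([.468,-.241,.062])+.032*R[:,0])):
    print(n,proj(c,q).round(1))
S=cv2.imread("pics/w5.png")[165:245,200:350];cv2.imwrite("pics/w5e.png",cv2.resize(cv2.convertScaleAbs(S,alpha=3,beta=-150),(800,427),interpolation=cv2.INTER_CUBIC))
E
```

```text
[148, 148, 137, 91, 81, 81, 95, 168, 216, 213, 210, 209, 210, 211, 211, 211, 215, 215, 149, 85, 81, 84, 85, 85, 86, 86, 85, 84, 85, 86, 84, 85, 85, 85, 84, 85, 85, 84, 85, 76, 73, 73, 74, 73, 73, 73, 72, 73, 73, 73, 73, 74, 72, 73, 73, 73, 74, 74, 72, 72, 72, 73, 73, 74, 73, 73, 73, 73, 72, 73, 73, 74, 74, 73, 73, 73, 72, 73, 73, 73, 73, 70, 86, 147, 182, 180, 177, 177, 178, 178, 178, 177, 178, 178, 178, 178, 178, 178, 180, 179, 138, 77, 68, 73, 71, 73, 72, 73, 74, 71, 73, 72, 73, 72, 73, 71, 72, 72, 73, 72, 71, 73, 72, 72, 71, 71, 73, 73, 72, 46]
bottom edge r19 [273.5 204.2]
bevel top r22 [273.5 200.8]
mouth outer [273.4 242.5]
mouth outer, lower 2mm [273.4 240.8]
mouth -x 2mm [273.4 246.8]
rim inner far [274.2 182.3]
rim outer far [274.2 171.4]
```

View pics/w5e.png

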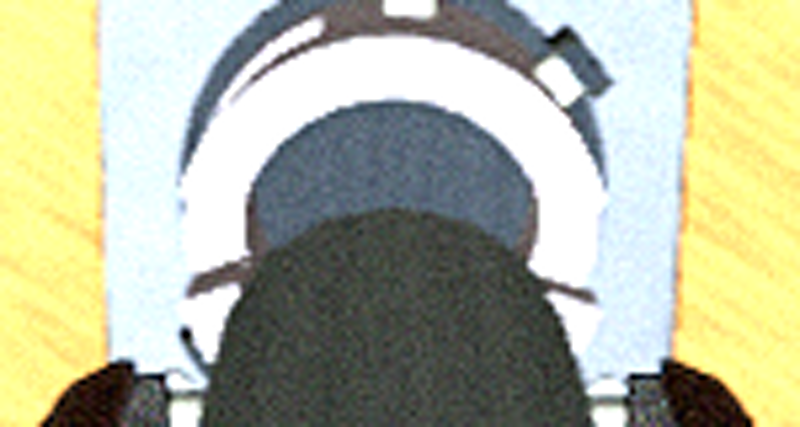

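The rim matches the prediction within 0.5 mm. The crucible hangs about 2 mm towards tool -x, both bottom and mouth, so it is not tilted. I'll shift the tool by the measured relative offset and insert in steps, watching the force.

```bash
python3 - <<'E'
from h import *
R=down(-55);tgt=np.array([.46898,-.23915])
cmd=np.array([.468,-.241])+tgt-np.array([.46837,-.24019])
arm.move_l([*cmd,.125],R,feed=.15)
cmd=cmd+tgt-np.array(arm.current_ee_pos())[:2];print(cmd)
z=.112
arm.move_l([*cmd,z],R,feed=.1)
while z>.079:
    z-=.003;arm.move_l([*cmd,z],R,feed=.06);f=np.array(arm.current_force())
    print(round(z,4),np.round(arm.current_ee_pos(),4),f.round(1))
    if np.linalg.norm(f)>18:break
print(arm.current_t(),arm.current_width())
E
```

```text
[ 0.46907212 -0.23955141]
0.109 [ 0.4691 -0.2396  0.1092] [-0.8  0.2 -1.3]
0.106 [ 0.469  -0.2395  0.1059] [-0.2  0.3 -1.7]
0.103 [ 0.469  -0.2395  0.1028] [ 0.7 -0.4 -1.8]
0.1 [ 0.469  -0.2395  0.0998] [-0.6 -0.1 -1. ]
0.097 [ 0.469  -0.2395  0.0968] [ 0.8  0.1 -1.9]
0.094 [ 0.469  -0.2395  0.0938] [ 0.2  0.1 -0.9]
0.091 [ 0.469  -0.2395  0.0908] [-1.3  0.  -2.1]
0.088 [ 0.4689 -0.2395  0.0878] [ 0.1 -0.  -1.4]
0.085 [ 0.469  -0.2395  0.0848] [ 0.8  0.2 -1.5]
0.082 [ 0.4687 -0.2395  0.0817] [-3.4 -1.  -2.5]
0.079 [ 0.4687 -0.2394  0.0786] [-1.7 -1.2 -9.4]
22.3333 0.04373594227408903
```

```bash
python3 - <<'E'
from h import *
for k in range(3):
    arm.sleep(.15);print(np.round(arm.current_ee_pos(),4),np.round(arm.current_force(),1),np.round(arm.current_torque(),2))
for z in(.078,.077,.076):
    arm.move_l([.46907,-.23955,z],down(-55),feed=.03);arm.sleep(.1);f=np.array(arm.current_force());print(z,np.round(arm.current_ee_pos(),4),f.round(1))
    if abs(f[2])>16:break
print(arm.current_t())
E
```

```text
[ 0.4688 -0.2394  0.0787] [-1.4 -0.6 -8.3] [-0.15  0.47  0.03]
[ 0.4689 -0.2394  0.0789] [-2.4 -0.3 -9.3] [-0.18  0.5  -0.02]
[ 0.4689 -0.2394  0.0789] [-1.8  0.2 -8. ] [-0.04  0.58  0.03]
0.078 [ 0.4691 -0.2396  0.0781] [-3.2  1.  -0.5]
0.077 [ 0.4692 -0.2395  0.0776] [-6.2  2.8 10.7]
0.076 [ 0.4691 -0.2393  0.077 ] [-8.1  7.2 24.4]
23.8333
```

The pins bottom out at TCP z≈0.077, with a contact force of +24 N up. Now I'll twist clockwise about the collar's axis, allowing for the 2.1 mm grasp offset, and control the press force.

```bash
python3 - <<'E'
from h import *
tx=lambda y:down(y)[:2,0]
C=np.array([.46907-.0003,-.23955+.0005])-.0021*tx(-55)
z=.0765;yaw=-55.
for k in range(20):
    yaw-=3
    arm.move_l([*(C+.0021*tx(yaw)),z],down(yaw),feed=.05)
    f=np.array(arm.current_force());p=np.array(arm.current_ee_pos())
    if k%2==1: print(yaw,round(z,4),p[2].round(4),f.round(1),np.round(arm.current_torque()[2],2),round(arm.current_t(),2))
    if f[2]>40 or np.hypot(*f[:2])>30: print("stop",yaw,f);break
    z+=np.clip((f[2]-13)/14e3*.5,-.0008,.001)-(.0007 if k>0 and -110<yaw<-58 and f[2]<25 else 0)
    z=max(z,.0605); C=C+np.clip(f[:2]/60e3,-.0002,.0002)
print(C,z,arm.current_t(),np.round(arm.current_joint_positions(),1))
E
```

```text
-61.0 0.0763 0.0764 [-3.6 -1.1  2.1] -0.18 24.33
-67.0 0.0741 0.0743 [-4.  -1.2  5.1] -0.37 24.83
-73.0 0.0723 0.0727 [-4.6 -1.7 10.4] -0.43 25.33
-79.0 0.0707 0.0711 [-4.7 -0.7 10.1] -0.53 25.83
-85.0 0.0691 0.0695 [-3.7 -0.4 10.7] -0.46 26.33
-91.0 0.0675 0.068 [-3.3  0.4 10.9] -0.44 26.83
-97.0 0.066 0.0664 [-3.   0.8 10.6] -0.47 27.33
-103.0 0.0645 0.0656 [-4.6  1.1 22.9] -0.32 27.83
-109.0 0.0647 0.0656 [-2.4  0.7 17.9] -0.27 28.33
-115.0 0.0647 0.0655 [-3.6  3.9 20.1] 0.27 28.83
[ 0.46577736 -0.24010526] 0.06493769478102221 28.8333 [-33.7  32.  100.    0.   47.9  81.1]
```

Descent stopped at z≈0.0655, at about 45–48° of twist, and force control held to 60°. I'll release and check that it is seated.

```bash
python3 - <<'E'
from h import *
import cv2
arm.grip(.075);p=np.array(arm.current_ee_pos())
arm.move_l([p[0],p[1],.13],feed=.2)
arm.move_to([.468,-.241,.215],down(-55))
i=arm.snapshot("wrist");c=arm.get_calibration("wrist")
s=arm.snapshot("side");cs=arm.get_calibration("side");print(arm.current_t(),np.round(arm.current_force(),1))
def over(im,cc,k,x0,y0):
    for z,r,col in((.095,.022,(0,0,255)),(.062,.032,(0,255,0))):
        P=[np.array([.468+r*np.cos(q),-.241+r*np.sin(q),z]) for q in np.linspace(0,6.28,90)]
        cv2.polylines(im,[np.int32([(proj(cc,a)+.5-[x0,y0])*k for a in P])],1,col,1)
    return im
I=over(cv2.resize(i[130:280,200:350,::-1],(400,400),interpolation=cv2.INTER_CUBIC),c,400/150,200,130)
S=over(cv2.resize(s[310:410,212:312,::-1],(400,400),interpolation=cv2.INTER_CUBIC),cs,4,212,310)
cv2.imwrite("pics/c6.png",np.hstack([I,S]));cv2.imwrite("pics/s6.png",s[:,:,::-1]);cv2.imwrite("pics/w6.png",i[:,:,::-1])
E
```

```text
31.075 [-0.3  0.4  0.5]
```

View pics/c6.png

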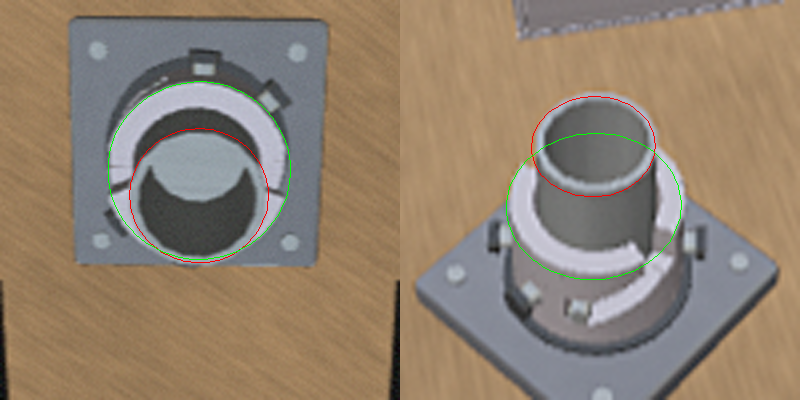

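The visible pin sits at the low end of its slot, at (577,308), and the mouth matches the seated outline. To confirm the height by touch, I'll press the fingertips lightly on the mouth edge, which should be at z=0.095 if seated.

```bash
python3 - <<'E'
from h import *
arm.grip(.036)
R=down(-55);arm.move_l([.468,-.2405,.105],R,feed=.2);z=.099;
arm.move_l([.468,-.2405,z],R,feed=.05)
while z>.0905:
    z-=.0005;arm.move_l([.468,-.2405,z],R,feed=.03);f=np.array(arm.current_force())
    if f[2]>3:print(round(z,4),np.round(arm.current_ee_pos()[2],4),f.round(1))
    if f[2]>18:break
arm.move_l([.468,-.2405,.15],feed=.15);print(arm.current_t())
E
```

```text
0.095 0.0953 [-0.8  0.1  5. ]
0.0945 0.0952 [-3.1  2.8 15.3]
0.094 0.0951 [-5.4  2.8 24.2]
35.8167
```

Contact came at z=0.0952 and held firm at 24 N, so the crucible is fully seated. I'll hand in.

```bash
python3 - <<'E'
from h import *
arm.move_l([.44,-.23,.25],feed=.2);arm.sleep(.3);print(arm.sign_off(),arm.current_t())
E
```

```text
the job is handed in; nothing more can be done
the job is handed in; nothing more can be done
```

The job is handed in at about 37 s of the 56 s allowed: the cap is in the tin knob up, and the pinned crucible is twisted home and released, with its mouth touched at 95.2 mm (95 mm when seated); I got no verdict back.

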